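# Unclamp the finished charger shell

### The job

Wind the fixture's T-handle anticlockwise (seen from above), taking its two ends in turn as you need, until it reaches its open stop and the forked keeper has drawn fully back off the black charger shell. Only then lift the shell out of its narrow slot, where just its tongue stands proud to grip, and set it down inside the open cardboard carton, without dropping it from above the carton. Leave the handle wound open and do not disturb the bottle, the cardboard core or the white box.

Things in the scene. Friction and masses are not known exactly. Their poses are not given: they have to be found in the camera images.
- fixture: Aluminium clamping fixture bolted to the bench, 130 mm (its x) by 210 mm (its y, from -100 to +110) by 60 mm high. Origin on the bench under the middle; z up. A slot for the shell, 104 mm long (along x) and 17 mm wide, is at y = -70, its floor 10 mm above the bench, open at the top. The T-handle's vertical axis is at x = 0, y = +55. Does not move.
- handle_axis (a point): Point on the T-handle's vertical turning axis at the height of the bar's centre line, 95 mm above the bench, 35 mm above the fixture's top face.
- thandle (a joint): Angle of the T-handle in rad, growing anticlockwise seen from above: 0 is fully clamped (bar along the fixture's x), 6.3 is the open stop (about two half turns from clamped). It starts between 0 and 0.9. It is stiff (about 0.12 N m of friction, some 2 N at a ball) and stays where it is left. Through gearing it draws the keeper back 3.49 mm per rad.
- end_a (a point): Centre of one ball knob of the T-handle: black ball, 28 mm diameter, on the end of a level steel bar of 12 mm diameter, 65 mm from the axis, 95 mm above the bench. The hub is a 22 mm post whose top is 104 mm above the bench.
- end_b (a point): Centre of the other ball knob, the same, on the opposite end of the bar.
- keeper_tips (a point): Midway between the two prong tips of the steel forked keeper, a 10 mm plate that slides on the fixture's top (61 to 71 mm above the bench). Prongs 21 mm wide and 58 mm apart straddle the shell's tongue and cover its shoulders while clamped; the keeper retreats 22 mm towards the T-handle (fixture's +y) as it is wound open, and is off the slot from about 5.4 rad on.
- shell_mid (a point): Centre of the black plastic charger shell, half-way up. An upright plate 14 mm thick (its y) shaped like an inverted T: lower part 100 mm wide (its x) and 48 mm high, above it a tongue 50 mm wide and 40 mm high; 88 mm high in all, so the tongue's top edge is 44 mm above this point and its underside 44 mm below. It stands in the fixture's slot with 38 mm of tongue showing above the fixture's top. z up. About 120 g.
- carton: Open cardboard carton, 240 mm (x) by 180 mm (y), 50 mm high, 5 mm walls and floor, empty, fixed to the bench. Origin at the centre of its underside; z up.
- bottle: Bystander: white plastic bottle, 60 mm diameter, 120 mm tall. Origin under its centre.
- tape: Bystander: short cardboard core (ring), 96 mm across, 45 mm tall. Origin under its centre.
- giftbox: Bystander: white packed box, 100 by 70 by 35 mm high. Origin under its centre.

How it is judged:
By the outcome, as a careful person would: the job done as asked, in the order asked, and still so for the second after the job is handed in, with the robot touching nothing.
It also fails if it takes over 70 s, if anything falls off the work surface, if the arm or the gripper's body presses on something with over 40 N, if the wrist force passes 120 N, or if a joint passes its speed limit or range.

### The arm

A 6-joint arm with a two-finger parallel gripper is mounted at the origin on the work surface. World frame = base frame: x ahead of the robot, y to its left, z up, the work surface at z = 0. Lengths are in m, angles in rad, forces in N, time in s.
With the tool pointing down it reaches from about 0.25 to 0.725 m from the base axis. Payload 9.7 kg.
Tool frame: the origin (TCP) lies on the centre line of the jaws, within the pads' length; the fingertips stand 11 mm ahead of it and the grasp point (between the pads) lies 8 mm behind it; z points along the fingers, y is the direction in which the jaws open and shut (so a half turn about z gives the same grasp; the last joint's range is limited). The gripper opens to 85 mm and grips with 20 to 120 N. Pads are 22 mm wide; open, the fingers measure 114 mm over their backs; the gripper's body (76 mm by 85 mm) begins 54 mm behind the grasp point. The pads swing forward as they close: fully open they stand 13 mm farther back than shut.
Start: joints at [-1.318, 0.087, 0.176, 1.66, 0, 1.571], TCP at [0.138, -0.533, 0.242] pointing down, gripper open.
Joint ranges: [-3.13, 3.13], [-0.85, 1.81], [-1.15, 1.24], [-2.2, 2.28], [-1.44, 1.52], [-3.14, 3.14]. Speed limits (rad/s): [2.22, 2.22, 2.57, 3.14, 3.14, 3.14].

### API

Orientations are given as a 3x3 rotation matrix whose columns are the frame's x, y, z axes.
In Python, from cell import env, vision, workorder gives the robot as it stands.
- The arm moves only by the shell command python3 -m crank 'ROWS'. ROWS is JSON, a list of rows, each a list of 7 numbers: the finger opening in cm, from 0 to 8.54, then the shift along the tool's x, y, z in cm, then the turn, a rotation vector about the tool's x, y, z in rad. In form: [[jaw, tx, ty, tz, rx, ry, rz], ...]. A call has 1 to 10 rows; each row shifts and turns the pose as measured when the row begins, along the tool's axes as they then stand; what a row does not reach is not made up. A row lasts 1/10 s, in which the tool goes at most 50 mm and 8.59 degrees, less where a joint would pass 70% of its speed; a pose out of reach is approached as far as the arm can. A call is refused whole if a number of a shift passes 5 or a number of a turn 0.15, either way. A call with a gripper value outside its range is refused whole. The fingers move at their own pace and stop on an object; the grip force is fixed at half the most. Time passes only in rows, so rows that do not move let the fingers close. It gives the time, the measured TCP pose, the force and the opening at its end, in the units of the state.
- env.get_state(): the state, without advancing time (a new reading comes with each control period).
- vision.read_camera(name): name is "scene" or "top" or "wrist"; returns the picture (480x640x3 uint8, red, green, blue); there is no depth.
- vision.get_calibration(name): a dict with "fx", "fy", "cx", "cy" (pixels), "cam_to_world" (4x4, takes a point from camera to world coordinates). Camera axes: x right, y down, z forward; pixel columns grow to the right and rows downward; lengths in m; the calibration is good to about 2 mm. A picture is of the moment at which its call begins: read the wrist's pose just before it. get_calibration takes no time and is no camera call; for the wrist camera it gives the pose at the moment of the call.
- workorder.close_job(): hands the job in, once; it reports no verdict.
The state is a dict: "clock": time; "joint_positions": joint angles; "qd": joint speeds; "joint_efforts": joint torques, N m; "ee_pos": TCP position; "tool_rot": TCP orientation; "ft_force": force on the tool from outside, world axes, zero at the start; "wrist_torque": the same for the moment, N m; "finger_gap": finger opening in m.
Only numpy, scipy, OpenCV 4.12 (cv2) and the standard library are available. Lean on these libraries where they do the work, as an engineer would, in place of code of your own. Each camera call takes 0.05 s, during which the arm holds its last target.

## Working session

There is one attempt and no reset: what is moved stays moved. The work goes in short steps, Python scripts to look and compute and a shell command to move; the robot and the scene stay as the last step left them, time stands still between calls to the robot, and variables do not carry over. Pictures are saved under pics/ and viewed, and the job is handed in when it is done.

```bash
ls; mkdir -p pics
python3 - <<'E'
from cell import env, vision, workorder
import cv2
s=env.get_state(); print(s)
for n in ("scene","top"):
    cv2.imwrite(f"pics/{n}0.png",vision.read_camera(n)[:,:,::-1]); c=vision.get_calibration(n); print(n,c)
E
```

```text
pics
{'clock': 0.0, 'joint_positions': array([-1.31800699e+00,  8.74768776e-02,  1.75111359e-01,  1.65981185e+00,
        3.01258610e-05,  1.57081029e+00]), 'qd': array([-0.00039199,  0.00132959,  0.00071792, -0.00023085,  0.0010563 ,
       -0.0007902 ]), 'joint_efforts': array([ 2.99103849e-03, -5.20394647e+01,  4.64797318e+01,  1.65654626e-02,
        3.95705570e-05,  3.93572364e-06]), 'ee_pos': array([ 0.13750957, -0.53229939,  0.24156214]), 'tool_rot': array([[ 9.68222063e-01,  2.50091855e-01, -3.16239026e-04],
       [ 2.50092053e-01, -9.68221130e-01,  1.34468934e-03],
       [ 3.01065437e-05, -1.38104675e-03, -9.99999046e-01]]), 'ft_force': array([-0.23535194, -0.08803473, -0.57960012]), 'wrist_torque': array([-0.01055608, -0.01651415,  0.00611194]), 'finger_gap': 0.08512623062957031}
scene {'fx': 525.9560394512355, 'fy': 525.9560394512355, 'cx': 310.2067197407114, 'cy': 237.33176339569494, 'cam_to_world': array([[ 0.81142817,  0.39354235, -0.43209806,  1.05264822],
       [ 0.58438512, -0.55751173,  0.58963947, -0.51676315],
       [-0.00885163, -0.73096176, -0.68236102,  0.7766135 ],
       [ 0.        ,  0.        ,  0.        ,  1.        ]])}
top {'fx': 597.6886259680936, 'fy': 597.6886259680936, 'cx': 318.60681269522684, 'cy': 231.04325660237853, 'cam_to_world': array([[ 1.48602157e-02, -9.85477250e-01,  1.69156032e-01,
         3.90231190e-01],
       [-9.99882358e-01, -1.52889378e-02, -1.23219318e-03,
         6.60179489e-02],
       [ 3.80051440e-03, -1.69117821e-01, -9.85588514e-01,
         1.34463446e+00],
       [ 0.00000000e+00,  0.00000000e+00,  0.00000000e+00,
         1.00000000e+00]])}
```

View pics/scene0.png

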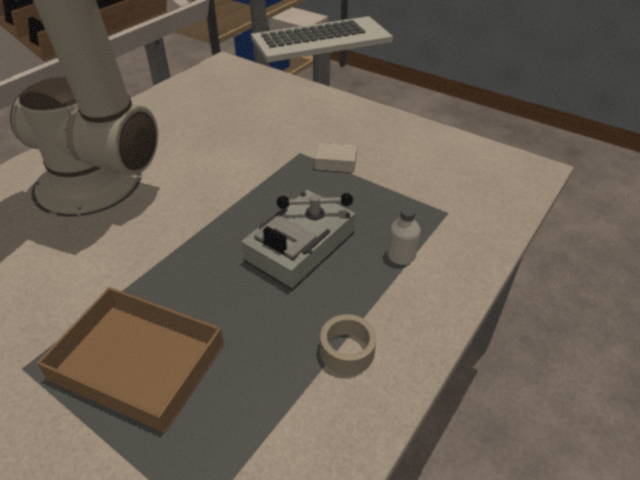

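View pics/top0.png

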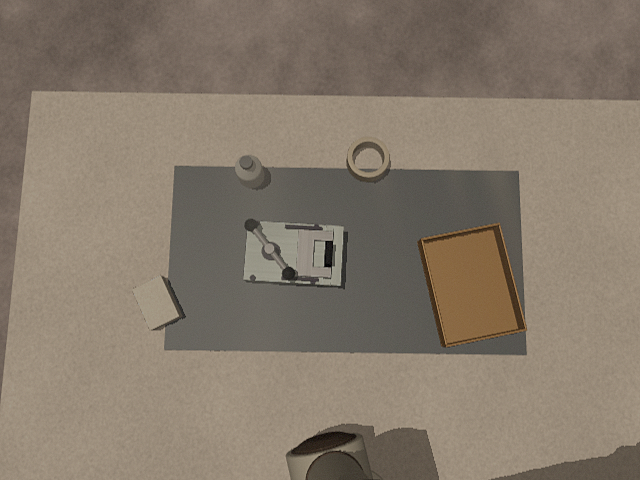

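The top view shows the balls near (252,225) and (289,273), the tongue near (328,254) and the carton around (472,286). The scene view shows the same layout. I'll measure next.

```bash
cat > h.py <<'E'
import numpy as np, cv2
from cell import env, vision
def ray(name,u,v,z,c=None):
    c=c or vision.get_calibration(name); T=c["cam_to_world"]
    d=T[:3,:3]@np.array([(u-c["cx"])/c["fx"],(v-c["cy"])/c["fy"],1]); o=T[:3,3]
    return o+d*(z-o[2])/d[2]
def proj(name,p,c=None):
    c=c or vision.get_calibration(name); T=c["cam_to_world"]
    q=T[:3,:3].T@(np.array(p)-T[:3,3]); return np.array([c["fx"]*q[0]/q[2]+c["cx"],c["fy"]*q[1]/q[2]+c["cy"]])
def black(im,box,th=45,amin=15):
    x0,y0,x1,y1=box
    m=(im[y0:y1,x0:x1].max(2)<th).astype(np.uint8)
    n,l,st,ce=cv2.connectedComponentsWithStats(m)
    return [(ce[i]+[x0,y0],st[i][4],st[i][:4]+[x0,y0,0,0]) for i in range(1,n) if st[i][4]>=amin]
E
python3 - <<'E'
from h import *
im=cv2.imread("pics/top0.png"); 
cv2.imwrite("pics/topc.png",cv2.resize(im[205:300,230:360],None,fx=6,fy=6,interpolation=cv2.INTER_CUBIC))
for b in black(im,(235,205,355,300)): print("top",b,ray("top",*b[0],0.095),ray("top",*b[0],0.098))
im=cv2.imread("pics/scene0.png")
cv2.imwrite("pics/scenec.png",cv2.resize(im[180:290,230:370],None,fx=5,fy=5,interpolation=cv2.INTER_CUBIC))
for b in black(im,(235,180,370,290)): print("sc",b,ray("scene",*b[0],0.095),ray("scene",*b[0],0.098))
E
```

```text
top (array([328.39572193, 253.59893048]), np.int32(187), array([324, 241,   9,  27])) [0.55679223 0.04310774 0.095     ] [0.55639236 0.04316274 0.098     ]
top (array([289.31325301, 272.77108434]), np.int32(83), array([283, 267,  12,  13])) [0.51502943 0.12452491 0.095     ] [0.51472982 0.12438446 0.098     ]
sc (array([346.30434783, 199.16521739]), np.int32(115), array([341, 193,  12,  13])) [0.61445352 0.20843346 0.095     ] [0.61638216 0.20524163 0.098     ]
sc (array([282.24087591, 203.16788321]), np.int32(137), array([277, 196,  12,  19])) [0.51458002 0.122272   0.095     ] [0.51694823 0.1194594  0.098     ]
sc (array([274.42857143, 239.86453202]), np.int32(406), array([263, 227,  23,  27])) [0.56984417 0.02751198 0.095     ] [0.57196914 0.02511645 0.098     ]
sc (array([268.21818182, 275.51818182]), np.int32(110), array([244, 261,  49,  29])) [ 0.61819681 -0.0505794   0.095     ] [ 0.62010897 -0.05263122  0.098     ]
```

View pics/topc.png

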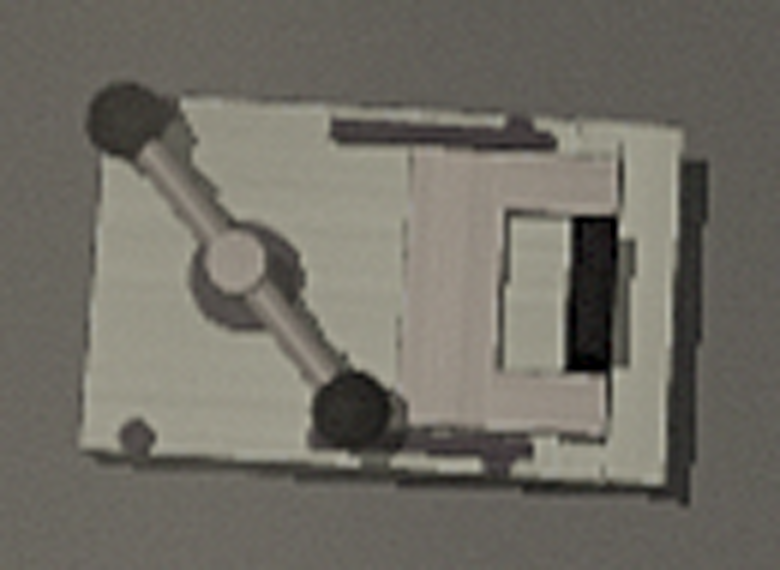

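View pics/scenec.png

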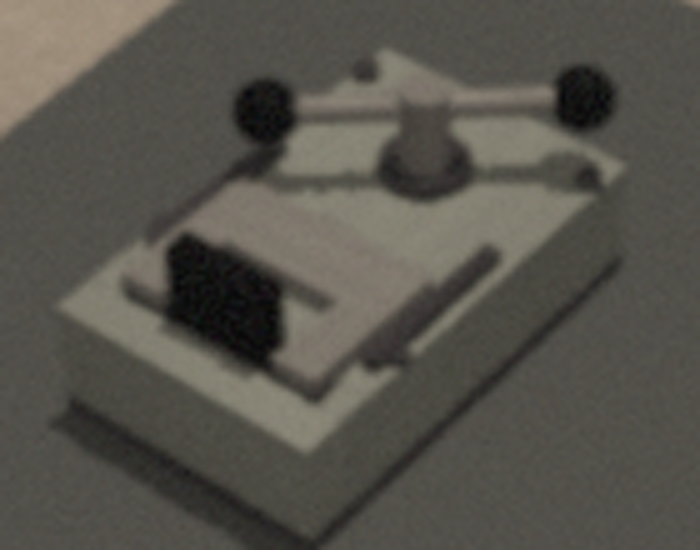

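Run:
```python
from h import *
f=lambda x,y:(230+(x+.5)/6-.5,205+(y+.5)/6-.5)
g=lambda x,y:(230+(x+.5)/5-.5,180+(y+.5)/5-.5)
def tri(p,q):
    A=[];b=[]
    for n,(u,v) in (("top",p),("scene",q)):
        a0=ray(n,u,v,0.0);a1=ray(n,u,v,.1);d=a1-a0;d/=np.linalg.norm(d);M=np.eye(3)-np.outer(d,d);A.append(M);b.append(M@a0)
    return np.linalg.lstsq(np.vstack(A),np.hstack(b),rcond=None)[0]
P=lambda n,p,z:ray(n,*p,z)[:2].round(4)
print("far",P("top",f(128,120),.095),P("scene",g(583,97),.095),tri(f(128,120),g(583,97)))
print("near",P("top",f(351,410),.095),P("scene",g(265,110),.095),tri(f(351,410),g(265,110)))
print("hub",P("top",f(236,261),.104),P("scene",g(423,95),.104))
for n,c in (("tongue TL",(573,216)),("TR",(617,214)),("BL",(568,371)),("BR",(610,371))): print(n,P("top",f(*c),.098))
for n,c in (("fixTL",(108,93)),("TR",(683,127)),("BL",(82,452)),("BR",(665,484))): print(n,P("top",f(*c),.060))
for n,c in (("keep tip far",(618,155)),("near",(605,438))): print(n,P("top",f(*c),.071))
for n,c in (("bottle cap",(246,162)),): print(n,P("top",c,.12))
print("carton",[P("top",c,.05) for c in ((421,239),(499,225),(526,329),(446,347))])
```

```text
far [0.6164 0.2084] [0.614  0.2088] [0.61549408 0.20773753 0.09660282]
near [0.5147 0.1271] [0.5121 0.1267] [0.51378965 0.12627577 0.09634249]
hub [0.5653 0.168 ] [0.5659 0.1628]
tongue TL [0.584  0.0505]
TR [0.5849 0.035 ]
BL [0.5292 0.0515]
BR [0.5294 0.0369]
fixTL [0.6326 0.2201]
TR [0.6233 0.0104]
BL [0.5016 0.2248]
BR [0.4933 0.0158]
keep tip far [0.6107 0.0342]
near [0.5085 0.0377]
bottle cap [0.7465 0.2206]
carton [array([ 0.5982, -0.1605]), array([ 0.6321, -0.333 ]), array([ 0.4066, -0.3826]), array([ 0.3662, -0.2105])]
```

The far ball is at (0.615, 0.208), with the axis near (0.5645, 0.167), the fixture yaw about -0.04 and the handle near 0.72 rad. I'll move to above the far ball and follow it round.

```bash
python3 -m crank '[[4.4,3.6,-3.3,0,0,0,0],[4.4,3.6,-3.3,0,0,0,0],[4.4,3.6,-3.3,0,0,0,0],[4.4,3.6,-3.3,0,0,0,0],[4.4,3.6,-3.3,0,0,0,0],[4.4,3.6,-3.3,0,0,0,0],[4.4,3.6,-3.3,0,0,0,0],[4.4,3.6,-3.3,0,0,0,0],[4.4,3.6,-3.3,0,0,0,0],[4.4,3.6,-3.3,0,0,0,0]]'
cat >> h.py <<'E'
def delta(x,y,z,yaw):
    s=env.get_state(); R=s["tool_rot"]; p=s["ee_pos"]
    y0=np.arctan2(R[1,0],R[0,0]); d=R.T@(np.array([x,y,z])-p)*100
    print("t",round(s["clock"],2),"pos",p.round(4),"yaw",round(y0,3),"tilt",R[2].round(3),"F",s["ft_force"].round(1),"gap",round(s["finger_gap"],4),"q",s["joint_positions"].round(2))
    print("shift cm (tool)",d.round(2),"rz",round(-((yaw-y0+np.pi)%(2*np.pi)-np.pi),3))
E
python3 -c "
from h import *
delta(.6155,.2078,.2,.676)"
```

```text
clock: 1.1
ee_pos: [0.4069, -0.1148, 0.2378]
tool_rot: [[0.971, 0.239, -0.002], [0.239, -0.971, 0.006], [-0.001, -0.007, -1.0]]
ft_force: [1.3, -0.5, 0.2]
finger_gap: 0.0438
t 1.1 pos [ 0.4069 -0.1148  0.2378] yaw 0.242 tilt [-0.001 -0.007 -1.   ] F [ 1.3 -0.5  0.2] gap 0.0438 q [-0.28 -0.21 -0.12  1.67  0.01  2.62]
shift cm (tool) [ 27.99 -26.3    3.94] rz -0.434
```

```bash
python3 -m crank '[[4.4,3.5,-3.3,0.3,0,0,0],[4.4,3.5,-3.3,0.3,0,0,0],[4.4,3.5,-3.3,0.3,0,0,0],[4.4,3.5,-3.3,0.3,0,0,0],[4.4,3.5,-3.3,0.3,0,0,0],[4.4,3.5,-3.3,0.3,0,0,0],[4.4,3.5,-3.3,0.3,0,0,0],[4.4,0,0,0,0,0,-0.14],[4.4,0,0,0,0,0,-0.14],[4.4,0,0,0,0,0,-0.14]]'
python3 -c "
from h import *
delta(.6155,.2078,.2,.676)"
```

```text
clock: 2.1
ee_pos: [0.5975, 0.1747, 0.2094]
tool_rot: [[0.759, 0.651, -0.014], [0.651, -0.759, 0.013], [-0.002, -0.019, -1.0]]
ft_force: [-0.2, -0.0, -0.6]
finger_gap: 0.044
t 2.1 pos [0.5975 0.1747 0.2094] yaw 0.709 tilt [-0.002 -0.019 -1.   ] F [-0.2 -0.  -0.6] gap 0.044 q [0.28 0.27 0.32 1.63 0.02 2.71]
shift cm (tool) [ 3.52 -1.33  0.96] rz 0.033
```

```bash
cat >> h.py <<'E'
    e=R.T@np.cross(R[:,2],[0,0,-1]); print("level rx,ry",e[:2].round(3))
E
python3 -m crank '[[4.2,3.5,-1.3,0.5,-0.02,0,0.03],[4.2,0,0,0,0,0,0]]'
python3 -c "
from h import *
delta(.6155,.2078,.15,.676)
cv2.imwrite('pics/w1.png',vision.read_camera('wrist')[:,:,::-1])"
```

```text
clock: 2.3
ee_pos: [0.616, 0.2079, 0.2028]
tool_rot: [[0.775, 0.632, -0.003], [0.632, -0.775, -0.003], [-0.004, 0.001, -1.0]]
ft_force: [-0.5, 0.3, -1.3]
finger_gap: 0.0417
t 2.3 pos [0.616  0.2079 0.2028] yaw 0.685 tilt [-0.004  0.001 -1.   ] F [-0.5  0.3 -1.3] gap 0.0417 q [ 0.33  0.33  0.38  1.63 -0.    2.78]
shift cm (tool) [-0.02 -0.02  5.28] rz 0.009
level rx,ry [0.001 0.004]
```

View pics/w1.png

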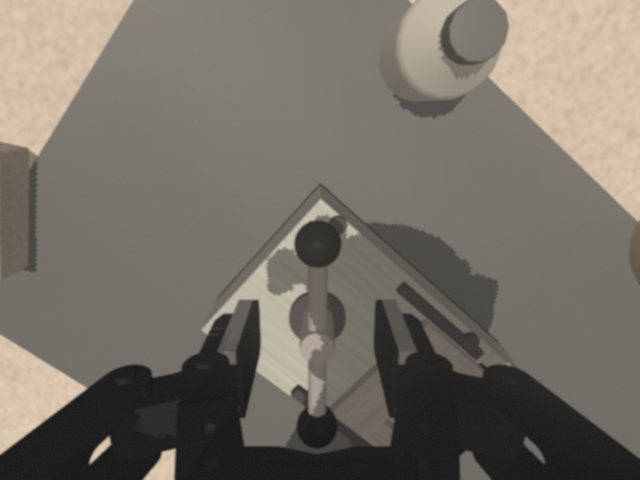

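The wrist view shows the far ball at (318,243), in line midway between the pads.

```bash
python3 -c "
from h import *
print(ray('wrist',318,244,.095),ray('wrist',317,427,.095), ray('wrist',312,346,.104))"
python3 -m crank '[[4.2,0,0,4,0,0,0],[4.2,0,0,4,0,0,0],[4.2,0,0,2.6,0,0,0],[4.2,0,0,0.3,0,0,0]]'
python3 -c "
from h import *
delta(.6155,.2078,.093,.676)"
```

```text
[0.6145104  0.20441026 0.095     ] [0.51193803 0.1210977  0.095     ] [0.56313964 0.16708074 0.104     ]
clock: 2.75
ee_pos: [0.6151, 0.2047, 0.0929]
tool_rot: [[0.775, 0.632, -0.001], [0.632, -0.775, -0.003], [-0.003, 0.002, -1.0]]
ft_force: [-0.2, -0.5, 0.2]
finger_gap: 0.042
t 2.75 pos [0.6151 0.2047 0.0929] yaw 0.684 tilt [-0.003  0.002 -1.   ] F [-0.2 -0.5  0.2] gap 0.042 q [ 0.32  0.32  0.16  1.41 -0.    2.78]
shift cm (tool) [ 0.23 -0.22 -0.01] rz 0.008
level rx,ry [0.002 0.003]
```

```bash
cat >> h.py <<'E'
AX=np.array([.564,.1655])
def hs():
    s=env.get_state(); R=s["tool_rot"]; p=s["ee_pos"]; d=p[:2]-AX
    b=np.arctan2(d[1],d[0]); y0=np.arctan2(R[1,0],R[0,0]); e=R.T@np.cross(R[:,2],[0,0,-1])
    print("t %.2f r %.4f bearing %.3f handle~%.3f yaw-bearing %.3f z %.4f q6 %.2f gap %.4f"%(s["clock"],np.hypot(*d),b%6.283,(b+.04)%6.283,(y0-b+3.14159)%6.28319-3.14159,p[2],s["joint_positions"][5],s["finger_gap"]),"lvl",e[:2].round(3),"F tool",(R.T@s["ft_force"]).round(1))
E
python3 -m crank '[[3.3,0,0,0,0,0,0],[3.3,-0.03,-0.5,0,0,0,-0.08],[3.3,-0.05,-0.8,0,0,0,-0.12],[3.3,-0.05,-0.8,0,0,0,-0.12],[3.3,-0.05,-0.8,0,0,0,-0.12]]'
python3 -c "
from h import *
hs()"
```

```text
clock: 3.25
ee_pos: [0.5948, 0.2204, 0.1003]
tool_rot: [[0.423, 0.906, 0.006], [0.906, -0.423, -0.003], [0.0, 0.007, -1.0]]
ft_force: [1.4, -0.7, -2.3]
finger_gap: 0.033
t 3.25 r 0.0629 bearing 1.060 handle~1.100 yaw-bearing 0.075 z 0.1003 q6 2.36 gap 0.0330 lvl [ 0.007 -0.   ] F tool [-0.1  1.5  2.3]
```

```bash
python3 -m crank '[[3.3,0.1,-0.8,0.4,0,0,-0.08],[3.3,0,-0.8,0.3,0,0,-0.11],[3.3,-0.03,-0.85,0.2,0,0,-0.12],[3.3,-0.05,-0.85,0.1,0,0,-0.13],[3.3,-0.05,-0.85,0.1,0,0,-0.13]]'
python3 -c "
from h import *
hs()"
```

```text
clock: 3.75
ee_pos: [0.56, 0.2293, 0.1015]
tool_rot: [[-0.154, 0.988, 0.024], [0.988, 0.154, 0.001], [-0.002, 0.024, -1.0]]
ft_force: [2.1, -0.5, -1.6]
finger_gap: 0.0329
t 3.75 r 0.0639 bearing 1.633 handle~1.673 yaw-bearing 0.093 z 0.1015 q6 1.81 gap 0.0329 lvl [0.024 0.002] F tool [-0.8  2.   1.7]
```

```bash
python3 -m crank '[[3.3,0.1,0,1.0,0.025,0,0.05]]'
python3 -c "
from h import *
hs()"
python3 -m crank '[[3.3,0,-0.85,0.2,0,0,-0.11],[3.3,-0.03,-0.85,0.25,0,0,-0.12],[3.3,-0.05,-0.85,0.25,0.01,0,-0.13],[3.3,-0.05,-0.85,0.25,0.01,0,-0.13],[3.3,-0.05,-0.85,0.25,0.01,0,-0.13]]'
python3 -c "
from h import *
hs()"
```

```text
clock: 3.85
ee_pos: [0.5606, 0.2306, 0.0955]
tool_rot: [[-0.11, 0.994, 0.004], [0.994, 0.11, -0.0], [-0.0, 0.004, -1.0]]
ft_force: [0.9, 0.5, -0.9]
finger_gap: 0.033
t 3.85 r 0.0652 bearing 1.623 handle~1.663 yaw-bearing 0.058 z 0.0955 q6 1.85 gap 0.0330 lvl [0.004 0.   ] F tool [0.4 0.9 0.9]
clock: 4.35
ee_pos: [0.5271, 0.2169, 0.0951]
tool_rot: [[-0.681, 0.732, -0.006], [0.732, 0.681, -0.006], [-0.0, -0.009, -1.0]]
ft_force: [1.0, 4.7, -1.0]
finger_gap: 0.0333
t 4.35 r 0.0633 bearing 2.193 handle~2.233 yaw-bearing 0.128 z 0.0951 q6 1.21 gap 0.0333 lvl [-0.009  0.   ] F tool [2.8 4.  1. ]
```

```bash
python3 -m crank '[[3.3,0.12,-0.87,0.2,-0.01,0,-0.05],[3.3,0,-0.87,0.15,0,0,-0.1],[3.3,0,-0.87,0.15,0,0,-0.12],[3.3,0,-0.87,0.15,0,0,-0.12],[3.3,0,-0.87,0.15,0,0,-0.12],[3.3,0,-0.87,0.15,0,0,-0.12]]'
python3 -c "
from h import *
hs()"
```

```text
clock: 4.95
ee_pos: [0.5022, 0.1772, 0.099]
tool_rot: [[-0.987, 0.161, 0.018], [0.161, 0.987, 0.012], [-0.016, 0.015, -1.0]]
ft_force: [-0.3, 2.0, -2.0]
finger_gap: 0.0329
t 4.95 r 0.0629 bearing 2.955 handle~2.995 yaw-bearing 0.025 z 0.0990 q6 0.50 gap 0.0329 lvl [0.015 0.016] F tool [0.7 1.9 2. ]
```

```bash
python3 -m crank '[[3.3,0.2,-0.8,0.5,0.015,0.015,-0.12],[3.3,0.05,-0.87,0.3,0,0,-0.13],[3.3,0,-0.87,0.2,0,0,-0.12],[3.3,0,-0.87,0.15,0,0,-0.12],[3.3,0,-0.87,0.1,0,0,-0.12],[3.3,0,-0.87,0.1,0,0,-0.12]]'
python3 -c "
from h import *
hs()
cv2.imwrite('pics/t2.png',cv2.resize(vision.read_camera('top')[190:310,220:370,::-1],None,fx=5,fy=5,interpolation=cv2.INTER_CUBIC))"
```

```text
clock: 5.55
ee_pos: [0.5112, 0.1287, 0.0992]
tool_rot: [[-0.825, -0.565, 0.015], [-0.565, 0.825, 0.008], [-0.017, -0.002, -1.0]]
ft_force: [-1.9, 2.9, -1.1]
finger_gap: 0.033
t 5.55 r 0.0644 bearing 3.751 handle~3.791 yaw-bearing -0.009 z 0.0992 q6 -0.36 gap 0.0330 lvl [-0.002  0.017] F tool [-0.   3.5  1.1]
```

View pics/t2.png

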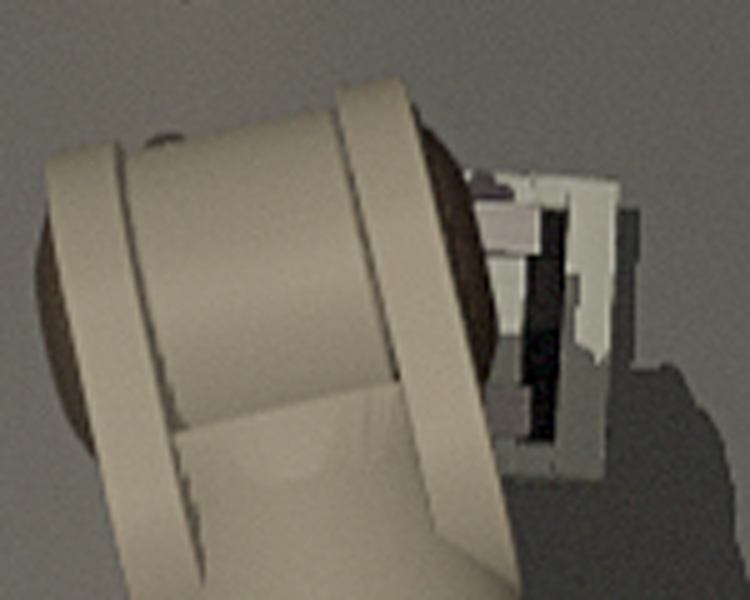

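The top view shows the prongs drawing back, with the slot shoulders now visible at about (550,330) in the crop. I'll keep winding.

```bash
python3 -m crank '[[3.3,0.05,-0.85,0.6,0,0.017,-0.12],[3.3,0,-0.87,0.2,0,0,-0.12],[3.3,0,-0.87,0.1,0,0,-0.12],[3.3,0,-0.87,0.05,0,0,-0.12],[3.3,0,-0.87,0,0,0,-0.12],[3.3,0,-0.87,0,0,0,-0.12]]'
python3 -c "
from h import *
hs()"
```

```text
clock: 6.2
ee_pos: [0.5541, 0.0972, 0.1007]
tool_rot: [[-0.231, -0.973, 0.01], [-0.973, 0.231, 0.003], [-0.005, -0.009, -1.0]]
ft_force: [-2.1, 1.5, -1.7]
finger_gap: 0.033
t 6.20 r 0.0690 bearing 4.569 handle~4.609 yaw-bearing -0.090 z 0.1007 q6 -1.16 gap 0.0330 lvl [-0.009  0.005] F tool [-0.9  2.4  1.6]
```

```bash
python3 -m crank '[[3.3,-0.3,-0.8,0.7,-0.01,0,-0.14],[3.3,-0.15,-0.85,0.2,0,0,-0.14],[3.3,-0.1,-0.87,0,0,0,-0.13],[3.3,-0.05,-0.87,0,0,0,-0.13],[3.3,-0.05,-0.87,0,0,0,-0.13],[3.3,-0.05,-0.87,0,0,0,-0.12]]'
python3 -c "
from h import *
hs()"
```

```text
clock: 6.8
ee_pos: [0.6063, 0.1096, 0.1015]
tool_rot: [[0.541, -0.841, 0.004], [-0.841, -0.541, 0.005], [-0.002, -0.006, -1.0]]
ft_force: [-2.5, -0.8, -1.5]
finger_gap: 0.0328
t 6.80 r 0.0701 bearing 5.360 handle~5.400 yaw-bearing -0.077 z 0.1015 q6 -1.96 gap 0.0328 lvl [-0.006  0.002] F tool [-0.7  2.6  1.5]
```

```bash
python3 -m crank '[[3.3,-0.4,-0.75,0.8,0,0,-0.14],[3.3,-0.15,-0.85,0.2,0,0,-0.14],[3.3,-0.1,-0.87,0,0,0,-0.13],[3.3,-0.1,-0.87,0,0,0,-0.12],[3.3,-0.1,-0.8,0,0,0,-0.12]]'
python3 -c "
from h import *
hs()"
python3 -m crank '[[3.3,-0.1,-0.6,0.3,0,0,-0.08],[3.3,-0.05,-0.5,0.1,0,0,-0.06]]'
python3 -c "
from h import *
hs()"
```

```text
clock: 7.3
ee_pos: [0.6299, 0.146, 0.0996]
tool_rot: [[0.943, -0.333, 0.01], [-0.333, -0.943, 0.002], [0.008, -0.006, -1.0]]
ft_force: [-0.8, -1.5, -1.7]
finger_gap: 0.0329
t 7.30 r 0.0687 bearing 5.995 handle~6.035 yaw-bearing -0.051 z 0.0996 q6 -2.57 gap 0.0329 lvl [-0.006 -0.008] F tool [-0.3  1.7  1.7]
clock: 7.5
ee_pos: [0.633, 0.1571, 0.0994]
tool_rot: [[0.98, -0.197, 0.013], [-0.197, -0.98, 0.002], [0.013, -0.004, -1.0]]
ft_force: [-0.7, -2.5, -2.1]
finger_gap: 0.0332
t 7.50 r 0.0695 bearing 6.162 handle~6.202 yaw-bearing -0.076 z 0.0994 q6 -2.70 gap 0.0332 lvl [-0.004 -0.013] F tool [-0.2  2.6  2.1]
```

```bash
python3 -m crank '[[3.3,-0.2,-0.5,0.5,0,-0.01,-0.04],[3.3,-0.1,-0.4,0.1,0,0,-0.03],[3.3,-0.05,-0.4,0,0,0,-0.03]]'
python3 -c "
from h import *
hs()"
python3 -m crank '[[3.3,-0.05,-0.4,0.2,0,0,-0.03],[3.3,-0.05,-0.3,0.1,0,0,-0.02]]'
python3 -c "
from h import *
hs()"
```

```text
clock: 7.8
ee_pos: [0.6327, 0.1677, 0.0972]
tool_rot: [[0.995, -0.102, 0.007], [-0.102, -0.995, -0.004], [0.007, 0.003, -1.0]]
ft_force: [-1.7, -27.3, -7.7]
finger_gap: 0.0331
t 7.80 r 0.0687 bearing 0.032 handle~0.072 yaw-bearing -0.134 z 0.0972 q6 -2.78 gap 0.0331 lvl [ 0.003 -0.007] F tool [ 1.1 27.3  7.8]
clock: 8.0
ee_pos: [0.632, 0.1674, 0.0967]
tool_rot: [[0.998, -0.059, 0.007], [-0.058, -0.998, -0.018], [0.008, 0.018, -1.0]]
ft_force: [-1.8, -14.5, -0.2]
finger_gap: 0.0334
t 8.00 r 0.0680 bearing 0.028 handle~0.068 yaw-bearing -0.086 z 0.0967 q6 -2.82 gap 0.0334 lvl [ 0.018 -0.008] F tool [-0.9 14.6  0.4]
```

The force jumped to 27 N, so the handle is on its stop. I'll release, lift and look.

```bash
python3 -m crank '[[4.4,0,0.2,0,0,0,0],[4.4,0,0,0,0,0,0],[4.4,0,0,-4,0,0,0],[4.4,0,0,-4,0,0,0],[4.4,0,0,-3,0,0,0],[5,-2,4,-2,0,0,0.1],[5,-2,4,0,0,0,0.14],[5,-2,4,0,0,0,0.14],[5,-2,2,0,0,0,0.14]]'
python3 -c "
from h import *
hs()
delta(.559,.0424,.2,1.53)
cv2.imwrite('pics/w3.png',vision.read_camera('wrist')[:,:,::-1])
cv2.imwrite('pics/s3.png',cv2.resize(vision.read_camera('scene')[170:290,220:370,::-1],None,fx=5,fy=5,interpolation=cv2.INTER_CUBIC))"
```

```text
clock: 8.9
ee_pos: [0.5238, 0.0528, 0.2363]
tool_rot: [[0.825, -0.565, 0.014], [-0.565, -0.825, -0.013], [0.019, 0.003, -1.0]]
ft_force: [0.3, 0.2, 0.9]
finger_gap: 0.0499
t 8.90 r 0.1196 bearing 4.370 handle~4.410 yaw-bearing 1.313 z 0.2363 q6 -2.43 gap 0.0499 lvl [ 0.003 -0.019] F tool [ 0.1 -0.3 -0.9]
t 8.9 pos [0.5238 0.0528 0.2363] yaw -0.601 tilt [ 0.019  0.003 -1.   ] F [0.3 0.2 0.9] gap 0.0499 q [ 0.11  0.02  0.09  1.63 -0.01 -2.43]
shift cm (tool) [ 3.42 -1.14  3.69] rz -2.131
level rx,ry [ 0.003 -0.019]
```

View pics/w3.png

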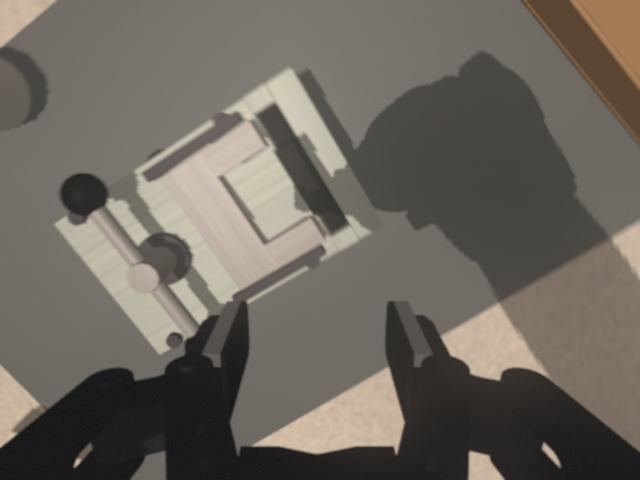

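View pics/s3.png

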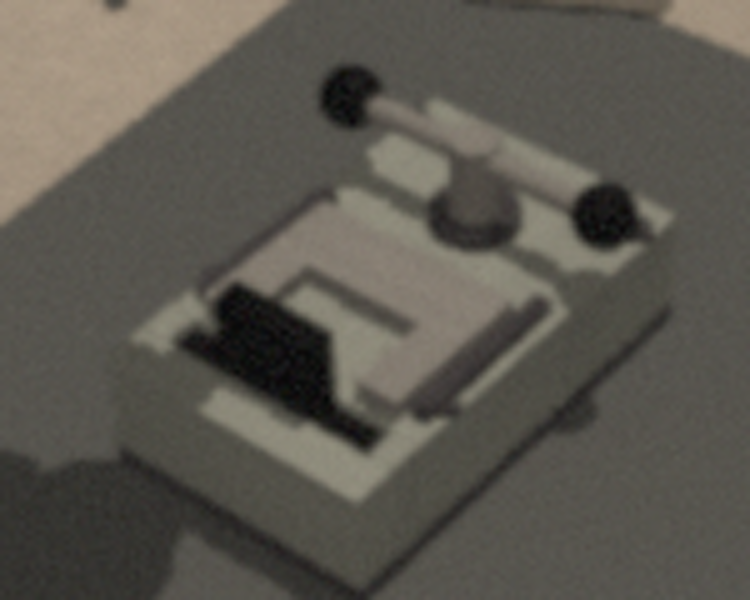

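The wrist view shows the bar turned almost across, with the ball at (83,194). The keeper is clear of the slot, whose shoulders are uncovered. In the scene crop the shell's black shoulders are also fully exposed. I'll turn the wrist to align with the tongue, going clockwise to stay mid-range.

```bash
python3 -m crank '[[4,0,0,0,0,0,0.14],[4,0,0,0,0,0,0.14],[4,0,0,0,0,0,0.14],[4,0,0,0,0,0,0.14],[4,0,0,0,0,0,0.14],[4,0,0,0,0,0,0.14],[4,0,0,0,0,0,0.14],[4,0,0,0,0,0,0.14],[4,0,0,0,0,0,0.14],[4,0,0,0,0,0,0.14]]' | tail -1
python3 -m crank '[[4,0,0,0,0,0,0.14],[4,0,0,0,0,0,0.14],[4,0,0,0,0,0,0.14],[4,0,0,0,0,0,0.14],[4,0,0,0,0,0,0.14],[4,0,0,0,0,0,0.14],[4,0,0,0,0,0,0.14],[4,0,0,0,0,0,0]]' | tail -1
python3 -c "
from h import *
delta(.559,.0424,.22,3.1016)"
```

```text
finger_gap: 0.0397
finger_gap: 0.04
t 10.8 pos [0.5343 0.0673 0.2464] yaw -3.05 tilt [-0.037 -0.002 -0.999] F [ 0.4 -0.2 -0.4] gap 0.04 q [ 0.13  0.02  0.12  1.63 -0.    0.04]
shift cm (tool) [-2.14 -2.7   2.72] rz 0.132
level rx,ry [-0.002  0.037]
```

```bash
python3 -m crank '[[4,-2.1,-2.7,2.6,0,0.037,0.13],[4,0,0,0,0,0,0]]' | head -2
python3 -c "
from h import *
delta(.559,.0424,.2,3.1016)
im=vision.read_camera('wrist')[:,:,::-1]
cv2.imwrite('pics/w4.png',im)
cv2.imwrite('pics/t4.png',cv2.resize(vision.read_camera('top')[190:310,220:370,::-1],None,fx=5,fy=5,interpolation=cv2.INTER_CUBIC))"
```

```text
clock: 11.0
ee_pos: [0.5604, 0.0435, 0.2212]
t 11.0 pos [0.5604 0.0435 0.2212] yaw 3.111 tilt [-0.001  0.002 -1.   ] F [-0.4  0.8 -1.3] gap 0.04 q [0.08 0.11 0.16 1.62 0.   0.11]
shift cm (tool) [ 0.14 -0.12  2.12] rz 0.009
level rx,ry [0.002 0.001]
```

View pics/w4.png

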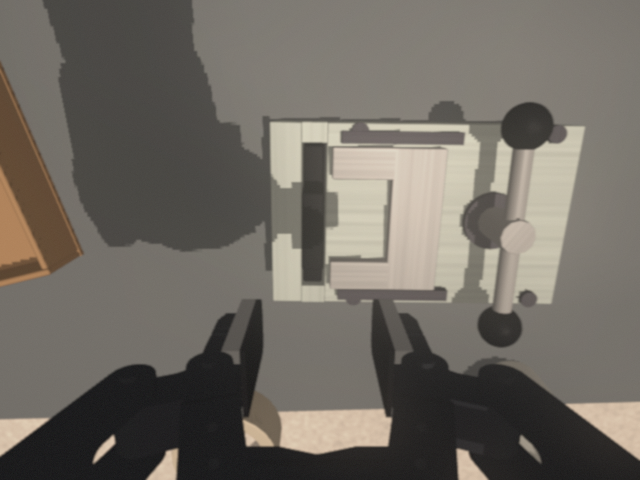

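View pics/t4.png

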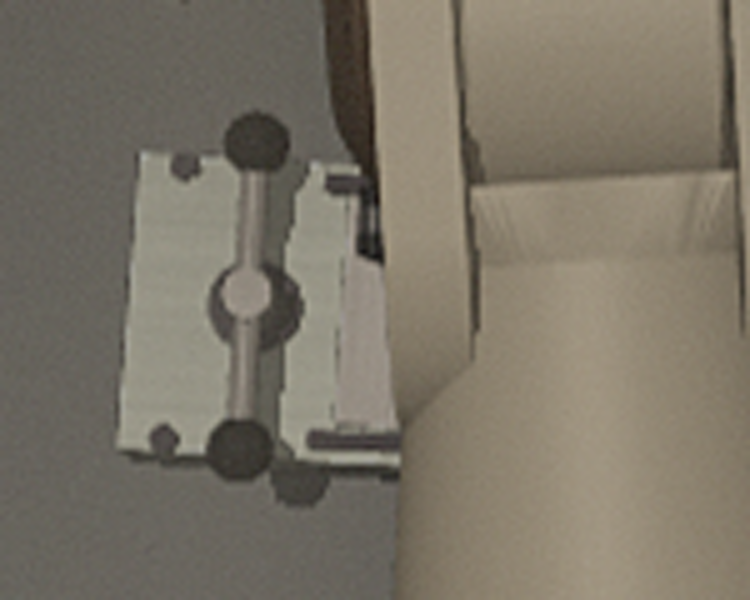

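In the wrist view the keeper's prong tips at about x=331 stand clear of the dark slot and shell strip (x 302–326, y 144–283). The top view shows the bar along the fixture's x. I'll enlarge around the tongue.

```bash
python3 -c "
from h import *
im=cv2.imread('pics/w4.png')[110:310,255:455]
im=np.clip(im.astype(float)*2.5,0,255).astype(np.uint8)
cv2.imwrite('pics/w4c.png',cv2.resize(im,None,fx=3,fy=3,interpolation=cv2.INTER_CUBIC))"
```

```text
(no output)
```

View pics/w4c.png

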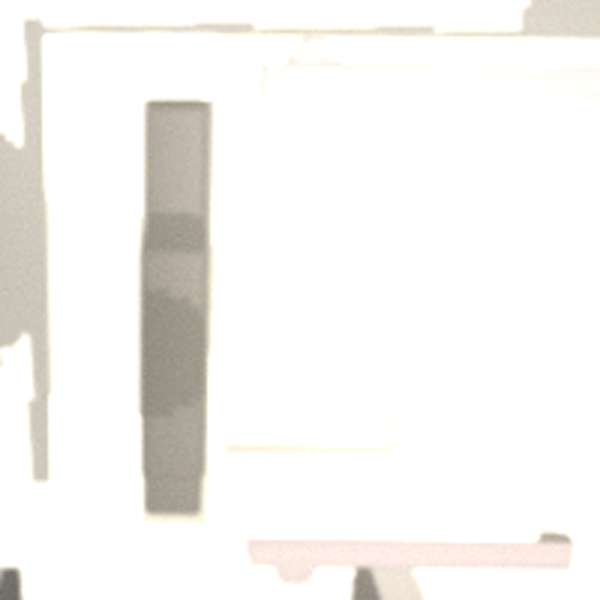

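The tongue's top face spans about x 141–208 and y 251–476 in the crop.

```bash
python3 -c "
from h import *
for c in ((143,251),(209,251),(141,476),(204,476),(174.3,363)):
    print(ray('wrist',255+c[0]/3-.33,110+c[1]/3-.33,.098).round(4))
a=ray('wrist',527,126,.095);b=ray('wrist',500,326,.095);print(a,b,np.arctan2(*(a-b)[[1,0]]))
for c in ((270,122),(583,126),(274,301),(553,304)): print(ray('wrist',*c,.06).round(4))
"
```

```text
[0.5358 0.0374 0.098 ]
[0.5361 0.051  0.098 ]
[0.5854 0.0352 0.098 ]
[0.5857 0.0489 0.098 ]
[0.56   0.0432 0.098 ]
[0.49907309 0.17284668 0.095     ] [0.6328406  0.17064853 0.095     ] 3.125161509634537
[0.4941 0.016  0.06  ]
[0.502  0.2276 0.06  ]
[0.6265 0.0114 0.06  ]
[0.6347 0.226  0.06  ]
```

```bash
python3 -m crank '[[4,0,0,4.5,0,0,0.012],[4,0,0,4,0,0,0],[4,0,0,2,0,0,0],[4,0,0,0,0,0,0]]' | head -2
python3 -c "
from h import *
delta(.5606,.0431,.084,3.0986)"
```

```text
clock: 11.5
ee_pos: [0.5621, 0.0479, 0.1239]
t 11.5 pos [0.5621 0.0479 0.1239] yaw 3.119 tilt [-0.018  0.005 -1.   ] F [-1.   0.5  0.1] gap 0.0402 q [ 0.08  0.09 -0.05  1.41  0.    0.11]
shift cm (tool) [ 0.21 -0.5   3.98] rz 0.021
level rx,ry [0.005 0.018]
```

```bash
python3 -m crank '[[4,0.2,-0.5,0.3,0.005,0.018,0.02],[4,0,0,0.2,0,0,0]]' | head -2
python3 -c "
from h import *
delta(.5606,.0431,.084,3.0986)"
```

```text
clock: 11.7
ee_pos: [0.5605, 0.0435, 0.1223]
t 11.7 pos [0.5605 0.0435 0.1223] yaw 3.102 tilt [-0.003  0.001 -1.   ] F [-0.1  0.2  0.5] gap 0.0399 q [ 0.08  0.1  -0.04  1.43  0.    0.12]
shift cm (tool) [ 0.   -0.04  3.83] rz 0.003
level rx,ry [0.001 0.003]
```

```bash
python3 -m crank '[[4,0,-0.03,1.5,0,0,0],[4,0,-0.03,1.5,0,0,0],[4,0,-0.05,1,0,0,0],[4,0,0,0.2,0,0,0]]' | head -2
python3 -c "
from h import *
delta(.5606,.0431,.084,3.0986)"
```

```text
clock: 12.1
ee_pos: [0.5623, 0.0425, 0.0798]
t 12.1 pos [0.5623 0.0425 0.0798] yaw 3.103 tilt [-0.008  0.001 -1.   ] F [0.1 0.8 0.4] gap 0.0402 q [ 0.08  0.11 -0.11  1.34  0.    0.11]
shift cm (tool) [ 0.17  0.06 -0.42] rz 0.005
level rx,ry [0.001 0.008]
```

```bash
python3 -m crank '[[4,0.1,0.06,-0.3,0,0.008,0.005],[4,0,0,0,0,0,0]]' | head -2
python3 -c "
from h import *
delta(.5606,.0431,.084,3.0986)"
```

```text
clock: 12.3
ee_pos: [0.5608, 0.0431, 0.0823]
t 12.3 pos [0.5608 0.0431 0.0823] yaw 3.098 tilt [ 0.002  0.001 -1.   ] F [ 0.8 -0.4  0.3] gap 0.0399 q [ 0.08  0.12 -0.1   1.36  0.    0.12]
shift cm (tool) [ 0.02  0.   -0.17] rz -0.001
level rx,ry [ 0.001 -0.002]
```

```bash
python3 -m crank '[[1.8,0,0,0,0,0,0],[1.2,0,0,0,0,0,0],[0.5,0,0,0,0,0,0],[0.5,0,0,0,0,0,0],[0.5,0,0,0,0,0,0],[0.5,0,0,0,0,0,0]]'
python3 -c "
from h import *
delta(.5606,.0431,.084,3.0986)"
```

```text
clock: 12.9
ee_pos: [0.5613, 0.0429, 0.0833]
tool_rot: [[-0.999, 0.044, -0.001], [0.044, 0.999, 0.001], [0.001, 0.001, -1.0]]
ft_force: [-0.1, -0.3, -1.6]
finger_gap: 0.0128
t 12.9 pos [0.5613 0.0429 0.0833] yaw 3.098 tilt [ 0.001  0.001 -1.   ] F [-0.1 -0.3 -1.6] gap 0.0128 q [ 0.08  0.12 -0.1   1.36  0.    0.12]
shift cm (tool) [ 0.07  0.02 -0.07] rz -0.001
level rx,ry [ 0.001 -0.001]
```

```bash
python3 -m crank '[[0.5,0,0,-0.7,0,0,0],[0.5,0,0,-0.7,0,0,0]]' | head -5
python3 -c "
from h import *
delta(.5613,.0430,.2,3.0986)"
```

```text
clock: 13.1
ee_pos: [0.5608, 0.043, 0.0973]
tool_rot: [[-0.999, 0.044, -0.003], [0.044, 0.999, 0.001], [0.003, 0.001, -1.0]]
ft_force: [0.6, -0.7, 0.3]
finger_gap: 0.0131
t 13.1 pos [0.5608 0.043  0.0973] yaw 3.098 tilt [ 0.003  0.001 -1.   ] F [ 0.6 -0.7  0.3] gap 0.0131 q [ 0.08  0.11 -0.08  1.38  0.    0.12]
shift cm (tool) [ -0.02   0.02 -10.27] rz -0.001
level rx,ry [ 0.001 -0.003]
```

```bash
python3 -m crank '[[0.5,0,0,-0.8,0,-0.003,0],[0.5,0,0,-0.8,0,0,0],[0.5,0,0,-0.8,0,0,0],[0.5,0,0,-0.8,0,0,0],[0.5,0,0,-0.8,0,0,0]]' | tail -2
python3 -c "
from h import *
delta(.5613,.0430,.2,3.0986)"
```

```text
ft_force: [-0.5, -0.8, -0.5]
finger_gap: 0.013
t 13.6 pos [0.5612 0.043  0.1422] yaw 3.098 tilt [-0.003  0.001 -1.   ] F [-0.5 -0.8 -0.5] gap 0.013 q [ 0.08  0.1  -0.    1.46  0.    0.12]
shift cm (tool) [-0.02  0.   -5.78] rz -0.001
level rx,ry [0.001 0.003]
```

```bash
python3 -m crank '[[0.5,0,0,-2,0,0,0],[0.5,0,0,-2,0,0,0],[0.5,0,0,-1.8,0,0,0],[0.5,0,0,0,0,0,0]]' | tail -2
python3 -c "
from h import *
delta(.5008,-.2717,.19,3.0986)
cv2.imwrite('pics/s5.png',vision.read_camera('scene')[:,:,::-1])"
```

```text
ft_force: [0.1, -0.3, -1.7]
finger_gap: 0.0133
t 14.0 pos [0.5612 0.043  0.2049] yaw 3.098 tilt [-0.004  0.002 -1.   ] F [ 0.1 -0.3 -1.7] gap 0.0133 q [0.08 0.1  0.12 1.58 0.   0.12]
shift cm (tool) [  4.67 -31.7    1.42] rz -0.001
level rx,ry [0.002 0.004]
```

View pics/s5.png

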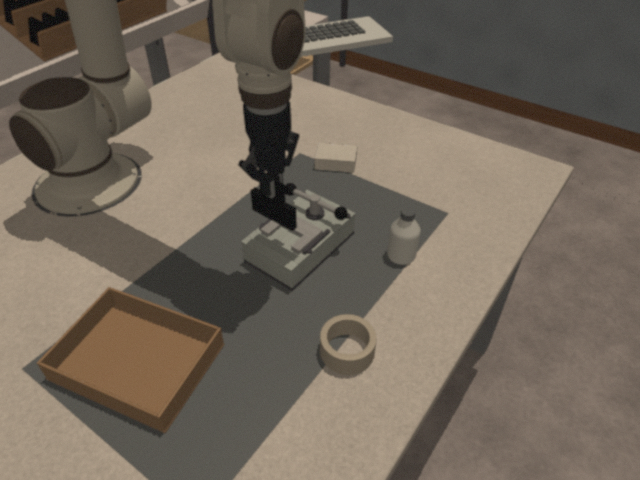

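The shell is held upright, clear above the fixture at about (272,205). I'll carry it to the carton.

```bash
python3 -m crank '[[0.5,0.5,-2,0,0,0,0],[0.5,0.5,-3.3,0.1,0,0,0],[0.5,0.5,-3.3,0.1,0,0,0],[0.5,0.5,-3.3,0.1,0,0,0],[0.5,0.5,-3.3,0.1,0,0,0],[0.5,0.5,-3.3,0.1,0,0,0],[0.5,0.5,-3.3,0.1,0,0,0],[0.5,0.5,-3.3,0.1,0,0,0],[0.5,0.5,-3,0,0,0,0],[0.5,0.3,-2,0,0,0,0]]' | tail -2
python3 -c "
from h import *
delta(.5008,-.2717,.19,-2.927)"
```

```text
ft_force: [-0.3, 0.5, 0.2]
finger_gap: 0.0127
t 15.05 pos [ 0.4949 -0.2632  0.1823] yaw 3.104 tilt [ 0.011  0.005 -1.   ] F [-0.3  0.5  0.2] gap 0.0127 q [-0.49  0.11  0.08  1.56 -0.   -0.45]
shift cm (tool) [-0.61 -0.82 -0.78] rz -0.252
level rx,ry [ 0.005 -0.011]
```

```bash
python3 -m crank '[[0.5,-0.6,-0.8,0,0.005,-0.01,-0.12],[0.5,0,0,0,0,0,-0.13],[0.5,0,0,0,0,0,0]]' | tail -2
python3 -c "
from h import *
delta(.5008,-.2717,.0795,-2.927)
im=vision.read_camera('top')[:,:,::-1]
cv2.imwrite('pics/t6.png',im)
cv2.imwrite('pics/s6.png',vision.read_camera('scene')[:,:,::-1])"
```

```text
ft_force: [-0.2, 0.3, -1.3]
finger_gap: 0.0124
t 15.35 pos [ 0.4984 -0.2746  0.1775] yaw -2.926 tilt [ 0.005  0.004 -1.   ] F [-0.2  0.3 -1.3] gap 0.0124 q [-0.5   0.12  0.09  1.54 -0.   -0.72]
shift cm (tool) [-0.35  0.2   9.8 ] rz 0.001
level rx,ry [ 0.004 -0.005]
```

View pics/t6.png

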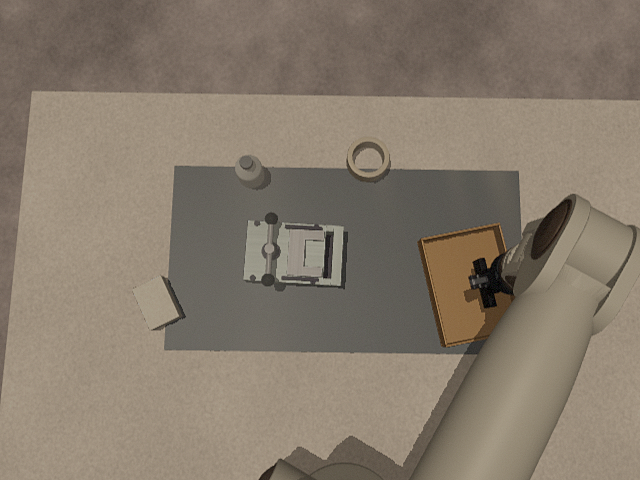

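View pics/s6.png

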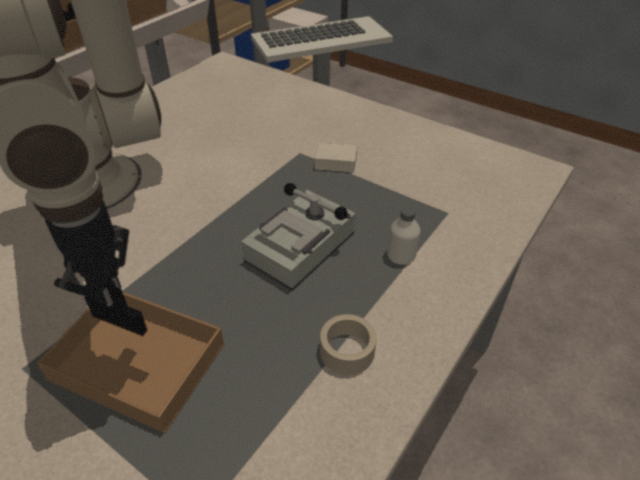

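The shell is over the middle of the carton in both views, so I'll lower it.

```bash
python3 -m crank '[[0.5,-0.3,0.2,1.5,0.004,-0.005,0],[0.5,0,0,1.5,0,0,0],[0.5,0,0,1.5,0,0,0],[0.5,0,0,1.3,0,0,0],[0.5,0,0,0.7,0,0,0],[0.5,0,0,0,0,0,0]]' | tail -2
python3 -c "
from h import *
delta(.5008,-.2717,.0783,-2.927)"
```

```text
ft_force: [-0.8, -0.0, -1.2]
finger_gap: 0.0128
t 16.05 pos [ 0.5007 -0.2698  0.1078] yaw -2.942 tilt [ 0.001  0.001 -1.   ] F [-0.8 -0.  -1.2] gap 0.0128 q [-0.49  0.12 -0.04  1.41  0.   -0.69]
shift cm (tool) [ 0.02 -0.19  2.95] rz -0.015
level rx,ry [ 0.001 -0.001]
```

```bash
python3 -m crank '[[0.5,0,0,0.8,0,0,0],[0.5,0,0,0.7,0,0,0],[0.5,0,0,0.5,0,0,0],[0.5,0,0,0.2,0,0,0],[0.5,0,0,0,0,0,0]]' | tail -2
python3 -c "
from h import *
delta(.5008,-.2717,.0783,-2.927)"
```

```text
ft_force: [0.3, 0.0, -0.3]
finger_gap: 0.0129
t 16.55 pos [ 0.5012 -0.2701  0.0851] yaw -2.943 tilt [-0. -0. -1.] F [ 0.3  0.  -0.3] gap 0.0129 q [-0.49  0.13 -0.08  1.36  0.   -0.69]
shift cm (tool) [ 0.07 -0.15  0.68] rz -0.016
level rx,ry [-0.  0.]
```

```bash
python3 -m crank '[[0.5,0,0,0.3,0,0,0],[0.5,0,0,0.2,0,0,0],[0.5,0,0,0.1,0,0,0]]' | tail -2
python3 -c "
from h import *
delta(.5008,-.2717,.0783,-2.927)"
python3 -m crank '[[0.5,0,0,0.1,0,0,0],[0.5,0,0,0.1,0,0,0]]' | tail -2
python3 -c "
from h import *
delta(.5008,-.2717,.0783,-2.927)"
```

```text
ft_force: [-0.4, 0.6, -0.1]
finger_gap: 0.0134
t 16.85 pos [ 0.5016 -0.2704  0.0795] yaw -2.943 tilt [-0.001 -0.001 -1.   ] F [-0.4  0.6 -0.1] gap 0.0134 q [-0.49  0.13 -0.09  1.35  0.   -0.69]
shift cm (tool) [ 0.1  -0.12  0.12] rz -0.016
level rx,ry [-0.001  0.001]
ft_force: [-3.1, 0.4, 9.0]
finger_gap: 0.0126
t 17.05 pos [ 0.5019 -0.2705  0.078 ] yaw -2.943 tilt [-0.002 -0.001 -1.   ] F [-3.1  0.4  9. ] gap 0.0126 q [-0.49  0.13 -0.09  1.34  0.   -0.69]
shift cm (tool) [ 0.13 -0.1  -0.03] rz -0.016
level rx,ry [-0.001  0.002]
```

Contact with the floor: 9 N at z = 0.078, the height I expected. I'll open gently and then rise.

```bash
python3 -m crank '[[0.5,0,0,-0.05,0,0,0],[1.6,0,0,0,0,0,0],[2.2,0,0,0,0,0,0],[3,0,0,0,0,0,0],[3.6,0,0,0,0,0,0],[4,0,0,0,0,0,0]]' | tail -2
python3 -c "
from h import *
delta(.5008,-.2717,.0783,-2.927)"
python3 -m crank '[[4,0,0,-1,0,0,0],[4,0,0,-1.5,0,0,0],[4,0,0,-2,0,0,0],[4,0,0,-3,0,0,0],[4,0,0,-4,0,0,0],[4,0,0,-4,0,0,0],[4,0,0,0,0,0,0]]' | tail -2
python3 -c "
from h import *
delta(.5008,-.2717,.0783,-2.927)
cv2.imwrite('pics/s7.png',vision.read_camera('scene')[:,:,::-1])
cv2.imwrite('pics/w7.png',vision.read_camera('wrist')[:,:,::-1])"
```

```text
ft_force: [-0.1, -0.4, -1.0]
finger_gap: 0.04
t 17.65 pos [ 0.5021 -0.2706  0.0789] yaw -2.943 tilt [-0.002 -0.002 -1.   ] F [-0.1 -0.4 -1. ] gap 0.04 q [-0.49  0.13 -0.09  1.35  0.   -0.69]
shift cm (tool) [ 0.15 -0.08  0.06] rz -0.016
level rx,ry [-0.002  0.002]
ft_force: [0.4, -0.9, 0.8]
finger_gap: 0.0398
t 18.35 pos [ 0.5006 -0.2698  0.2464] yaw -2.943 tilt [-0.004 -0.003 -1.   ] F [ 0.4 -0.9  0.8] gap 0.0398 q [-0.49  0.13  0.23  1.67  0.   -0.69]
shift cm (tool) [ 0.09 -0.13 16.81] rz -0.016
level rx,ry [-0.003  0.004]
```

View pics/s7.png

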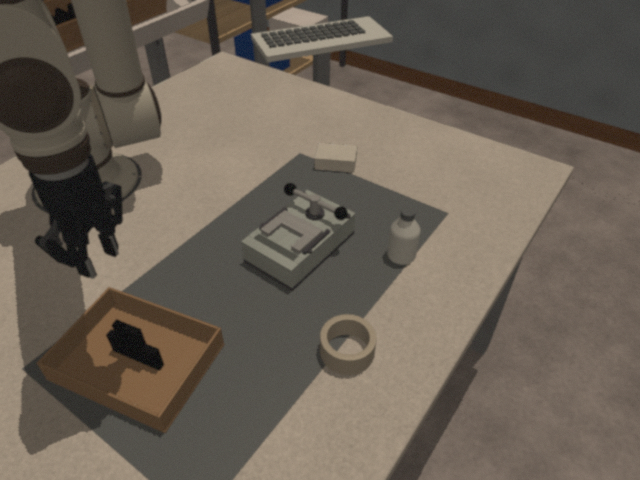

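View pics/w7.png

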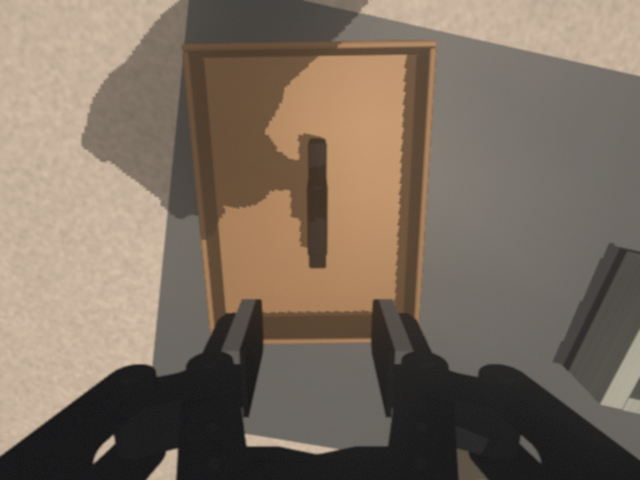

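The shell stands upright in the middle of the carton, at (135,345) in the scene view and (317,205) in the wrist view. The handle's balls at (290,189) and (341,212) haven't moved since release, and the bottle, core and white box are where they started. I'll hand in.

```bash
python3 -c "
from cell import workorder
print(workorder.close_job())"
```

```text
the job is handed in; nothing more can be done
None
```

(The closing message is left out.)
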